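# Stand the fallen tape spindle back up against its stop

## Robot

A 6-joint arm with a two-finger parallel gripper is mounted at the origin on the work surface. World frame = base frame: x ahead of the robot, y to its left, z up, the work surface at z = 0. Lengths are in m, angles in rad, forces in N, time in s.
With the tool pointing down it reaches from about 0.375 to 0.9 m from the base axis. Payload 3.1 kg.
Tool frame: the origin (TCP) lies between the finger pads; the fingertips stand 17 mm ahead of it and the grasp point (between the pads) lies 2 mm behind it (robot.nose_length is the distance from the TCP to the fingertips, in m); z points along the fingers, y is the line along which they close (so a half turn about z gives the same grasp; the last joint's range is limited). The gripper opens to 87 mm and grips with 3 to 60 N. Pads are 19 mm wide; open, the fingers measure 117 mm over their backs; the gripper's body (75 mm by 190 mm) begins 51 mm behind the grasp point.
Start: joints at [-1.44, 0.527, 1.433, -0, 1.181, -0.178], TCP at [0.19, -0.595, 0.24] pointing down, gripper open.
Joint ranges: [-3.08, 3.08], [-0.75, 2.2], [0.22, 2.44], [-1.43, 4.57], [0, 2.65], [-2.85, 2.85]. Speed limits (rad/s): [2.79, 2.79, 3.14, 3.14, 3.14, 3.14].

## Interface

Orientations are given as a unit quaternion [x, y, z, w].
In Python, from rig import robot, cams gives the robot as it stands.
- The arm moves only by the shell command python3 -m pendant 'ROWS' [FORCE]. ROWS is JSON, a list of rows, each an object with "jaw": the opening, from 0 (shut) to 1 (fully open); "linear": the shift along the tool's x, y, z in cm, a list of three; "twist": the turn about the tool's z in degrees. A call has 1 to 12 rows; each row shifts and turns the commanded pose from where the row before left it, along the tool's axes as they then stand; what a row does not reach is not made up. A row lasts 1/12 s, in which the tool goes at most 41.7 mm and 7.16 degrees, less where a joint would pass 70% of its speed; a pose out of reach is approached as far as the arm can. A call is refused whole if a number of a shift passes 4.17 or a number of a turn 7.16, either way. A call with a gripper value outside its range is refused whole. The fingers move at their own pace and stop on an object; FORCE is the grip in N (left out, the last holds). Time passes only in rows, so rows that do not move let the fingers close. It gives the time, the measured TCP pose, the force, the opening and the grip force at its end, in the units of the state.
- robot.get_obs(): the state, without advancing time (a new reading comes with each control period).
- cams.camera(name): name is "side" or "top" or "wrist"; returns a dict with "color" (480x640x3 uint8, blue, green, red), "depth" (480x640 float32, m along the optical axis (not along the pixel's ray), 0 where there is no reading), "fov_y" (degrees; the focal length in pixels is half the picture's height over the tangent of half this angle, whatever the lens; pixels are square), "cx", "cy" (the principal point, pixels), "view" (4x4, takes a point from world to camera coordinates). Camera axes: x right, y down, z forward; pixel columns grow to the right and rows downward; lengths in m; the calibration is good to about 2 mm. The wrist camera is an equidistant fisheye: a pixel r from the principal point sees the ray r / f radians off the axis. A picture is of the moment at which its call begins.
- robot.hand_in(): hands the job in; it is judged then, once.
The state is a dict: "time": time; "q": joint angles; "joint_velocities": joint speeds; "joint_torque": joint torques, N m; "position": TCP position; "tool_rot": TCP orientation; "ft_force": force on the tool from outside, world axes, zero at the start; "moment": the same for the moment, N m; "grip_width": finger opening in m; "grip_force": force on a finger pad.
Only numpy, scipy, OpenCV 4.12 (cv2) and the standard library are available. Lean on these libraries where they do the work, as an engineer would, in place of code of your own. Each camera call takes 0.05 s, during which the arm holds its last target. There are 200 camera calls.

## Task

The tape spindle has toppled on the packing board. Without gripping or lifting it, push its square foot over with the fingertips so that it stands upright on the foot again, then push it along the board until the foot sits flush and square against the steel stop. Leave the two candle cans and the tape roll beside the board where they are, and finish clear of everything.

Things in the scene. Friction and masses are not known exactly. Their poses are not given: they have to be found in the camera images.
- board: Flat plywood packing board fixed on the table, 340 mm (its x) by 260 mm (its y), 8 mm thick. Origin: centre of its underside, on the table. Its x axis points along the board towards the stop, z up.
- stop (a point): Steel stop, a straight bar fixed across the board's +x end over its whole 260 mm width, 32 mm high above the board, 12 mm thick. This point is the middle of the bar's front face, where it meets the board's upper surface (140 mm from the board's origin along x, 8 mm above the table). Its x axis is the board's x axis: it points into the bar, y runs along the bar, z up.
- spindle: Tape spindle, loose, about 0.35 kg, most in the foot: blue square foot plate 110 x 110 x 18 mm, post in its middle. Origin: centre of the foot's underside; z along the post (up when standing), x, y parallel to the foot's sides. It starts toppled: foot on its -x edge, post away from the stop (within 0.3 rad), dipping 26 degrees to the knob on the board; the foot leans 26 degrees over the post.
- upper_edge (a point): On the spindle: middle of the foot's +x edge on the post side (55, 0, 18 mm from its origin), uppermost at the start, about 100 mm above the board. Pushed towards the stop here (1 to 2 N) the foot pivots on its lower edge; some 15 degrees past vertical it drops flat by itself and the post swings up where the pusher was. Standing, it still has 10 to 80 mm to slide to the stop.
- post: The spindle's steel post, 18 mm thick, in the middle of the foot, with a red knob 24 mm across whose top is 105 mm above the foot's underside. Rigid with the foot; same origin and axes as the spindle. Fingers astride the post, at least 40 mm apart, let it swing up between them.
- can_yellow: Loose candle can, yellow label, diameter 66 mm, 75 mm high and a card wick above (to 92 mm), stands on the table beside the board or behind the stop. Origin: centre of its underside.
- can_plain: Loose candle can, bare tin, diameter 66 mm, 95 mm high and a card wick above (to 112 mm), stands on the table beside the board or behind the stop. Origin: centre of its underside.
- tape_roll: Loose roll of brown packing tape, a ring 90 mm across, 48 mm high, lying flat on the table beside the board or behind the stop. Origin: centre of its underside.
Things that resemble listed ones, but are neither listed nor needed, are in the scene too. What is meant by the spindle is not turquoise, and is the smaller of those in its own colour.

How it is judged:
By the outcome, as a careful person would: the job done as asked, in the order asked, and still so for the second after the job is handed in, with the robot touching nothing.
It also fails if it takes over 51 s, if anything falls off the work surface, if the arm or the gripper's body presses on something with over 40 N, if the wrist force passes 120 N, or if a joint passes its speed limit or range.

## Working session

There is one attempt and no reset: what is moved stays moved. The work goes in short steps, Python scripts to look and compute and a shell command to move; the robot and the scene stay as the last step left them, time stands still between calls to the robot, and variables do not carry over. Pictures are saved under pics/ and viewed, at most 10 in all, crops included, and the job is handed in when it is done.

```bash
mkdir -p pics; ls; python3 - <<'E'
from rig import robot,cams
import cv2,numpy as np
for n in ("top","side"):
    c=cams.camera(n); cv2.imwrite(f"pics/{n}0.png",c["color"]); np.savez(f"{n}0.npz",**c)
    print(n,c["fov_y"],c["cx"],c["cy"],np.round(c["view"],3).tolist())
o=robot.get_obs(); print(o["position"],o["tool_rot"],o["time"],robot.nose_length)
E
```

```text
pics
top 55.33307896915882 325.4948544629957 237.64111733560856 [[0.026, -0.998, 0.049, -0.074], [-0.985, -0.034, -0.17, 0.546], [0.171, -0.044, -0.984, 0.809], [0.0, 0.0, 0.0, 1.0]]
side 55.25093368800289 320.69458768263286 227.96797417470992 [[0.954, -0.299, 0.008, -0.523], [-0.207, -0.679, -0.704, 0.155], [0.216, 0.67, -0.71, 0.744], [0.0, 0.0, 0.0, 1.0]]
[ 0.18987784 -0.59478134  0.23864132] [ 9.88104490e-01  1.53780621e-01  1.95431134e-05 -1.01798691e-03] 0.1 0.017
```

View pics/top0.png

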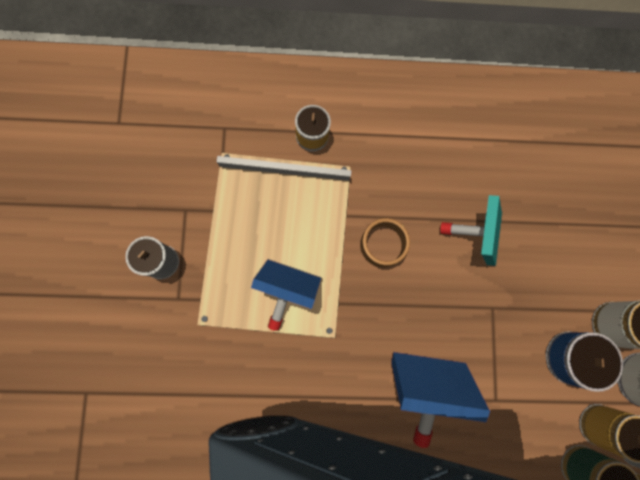

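View pics/side0.png

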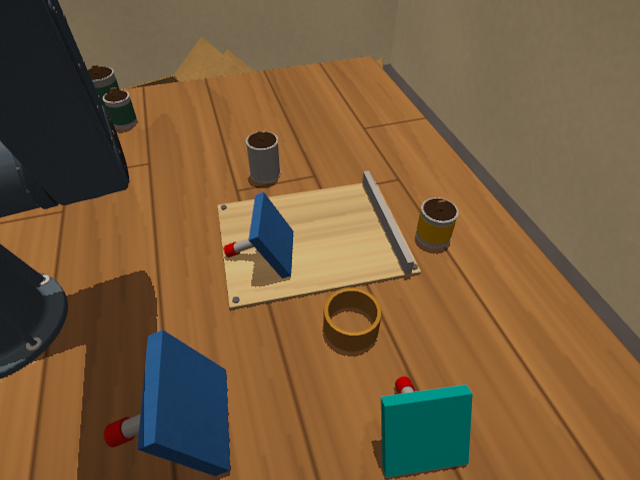

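The top view shows three candidates: a small blue spindle on the board at (287,283), a larger blue one at (440,390) and a turquoise one at (490,230). I choose the one at (287,283). The stop is at the top of the board (285,167), the plain can at (150,258), the yellow can at (313,125) and the tape roll at (385,243).

```bash
cat > h.py <<'E'
import numpy as np,cv2
def f(c): return 240/np.tan(np.radians(float(c["fov_y"]))/2)
def rays(c,uv):
    uv=np.atleast_2d(uv).astype(float); R=c["view"][:3,:3]; t=c["view"][:3,3]
    d=np.c_[(uv[:,0]-c["cx"])/f(c),(uv[:,1]-c["cy"])/f(c),np.ones(len(uv))]
    return -R.T@t, d@R
def plane(c,uv,z):
    o,d=rays(c,uv); return o+d*((z-o[2])/d[:,2])[:,None]
def cloud(c,mask):
    v,u=np.nonzero(mask&(c["depth"]>0)); o,d=rays(c,np.c_[u,v]); return o+d*c["depth"][v,u][:,None]
def blue(c):
    h=cv2.cvtColor(c["color"],cv2.COLOR_BGR2HSV); return cv2.inRange(h,(104,120,30),(125,255,255))>0
def red(c):
    h=cv2.cvtColor(c["color"],cv2.COLOR_BGR2HSV); return ((h[...,0]<6)|(h[...,0]>174))&(h[...,1]>180)&(h[...,2]>60)
E
python3 - <<'E'
from h import *
for n,(x0,x1,y0,y1),(bx0,bx1,by0,by1) in (("top",(240,335,250,335),(190,360,150,345)),("side",(215,310,185,285),(210,425,165,312))):
    c=dict(np.load(n+"0.npz")); im=c["color"]
    cv2.imwrite(f"pics/crop_{n}.png",cv2.resize(im[y0:y1,x0:x1],None,fx=4,fy=4))
    W=np.zeros((480,640),bool); W[y0:y1,x0:x1]=1
    P=cloud(c,blue(c)&W); print(n,"blue",len(P),np.round(np.percentile(P,[1,50,99],axis=0),3).tolist())
    # face normals through box fit
    r=cloud(c,red(c)&W); print("red",len(r),np.round(r.mean(0),3),np.round(r.min(0),3))
    m=((blue(c)&W)*255).astype(np.uint8); k=max(cv2.findContours(m,0,2)[0],key=cv2.contourArea)
    print("poly",cv2.approxPolyDP(k,4,True)[:,0].tolist())
    h=cv2.cvtColor(im,cv2.COLOR_BGR2HSV); B=np.zeros((480,640),bool); B[by0:by1,bx0:bx1]=1
    w=cv2.inRange(h,(12,40,150),(30,150,255))*B
    w=cv2.morphologyEx(w.astype(np.uint8),cv2.MORPH_OPEN,np.ones((3,3)))
    k=max(cv2.findContours(w,0,2)[0],key=cv2.contourArea); q=cv2.approxPolyDP(cv2.convexHull(k),5,True)[:,0]
    print("board px",q.tolist(),np.round(plane(c,q,0.008),3).tolist())
E
```

```text
top blue 1775 [[0.422, -0.042, 0.028], [0.457, 0.01, 0.093], [0.497, 0.063, 0.115]]
red 75 [0.385 0.033 0.032] [0.377 0.022 0.027]
poly [[268, 261], [253, 286], [310, 307], [319, 279]]
board px [[190, 179], [218, 168], [359, 174], [359, 269], [334, 338], [190, 324]] [[0.663, 0.213, 0.008], [0.688, 0.159, 0.008], [0.688, -0.123, 0.008], [0.495, -0.126, 0.008], [0.363, -0.08, 0.008], [0.382, 0.191, 0.008]]
side blue 2296 [[0.42, -0.05, 0.016], [0.457, -0.008, 0.076], [0.499, 0.06, 0.114]]
red 116 [0.384 0.025 0.028] [0.374 0.018 0.012]
poly [[261, 193], [255, 196], [249, 239], [283, 277], [290, 274], [292, 231]]
board px [[361, 183], [401, 275], [229, 306], [224, 260], [270, 196]] [[0.687, 0.154, 0.008], [0.664, -0.104, 0.008], [0.362, -0.081, 0.008], [0.37, 0.022, 0.008], [0.49, 0.17, 0.008]]
```

View pics/crop_top.png

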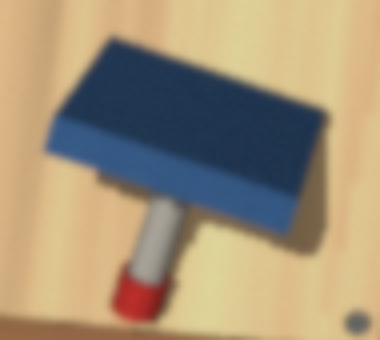

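The crop shows the foot's dark underside facing the stop, the lighter upper edge strip (about (270,292) in the full picture), and the post with its red knob pointing to the robot. It is plain blue and the smaller of the two, so the choice holds.

```bash
python3 - <<'E'
from h import *
c=dict(np.load("top0.npz")); W=np.zeros((480,640),bool); W[250:335,240:335]=1
b=blue(c)&W; v=cv2.cvtColor(c["color"],cv2.COLOR_BGR2HSV)[...,2]
t,_=cv2.threshold(v[b],0,255,cv2.THRESH_OTSU)
er=lambda m:cv2.erode(m.astype(np.uint8),np.ones((3,3)))>0
for nm,m in (("under",b&(v<=t)),("strip",b&(v>t))):
    P=cloud(c,er(m)); u,s,V=np.linalg.svd(P-P.mean(0),full_matrices=False)
    print(nm,len(P),P.mean(0).round(4),"n",V[2].round(3),"rms",(s[2]/len(P)**.5).round(4),"long",V[0].round(3),np.ptp((P-P.mean(0))@V[0]).round(3), np.percentile(P,[2,98],axis=0).round(3).tolist())
s=dict(np.load("side0.npz"))
W[:]=0; W[185:285,215:310]=1; b=blue(s)&W
P=cloud(s,er(b)); u,q,V=np.linalg.svd(P-P.mean(0),full_matrices=False); print("side",P.mean(0).round(4),V.round(3).tolist())
from rig import robot
o=robot.get_obs(); from scipy.spatial.transform import Rotation as R
print(R.from_quat(o["tool_rot"]).as_matrix().round(4).tolist())
E
```

```text
under 1033 [0.466  0.0073 0.0728] n [-0.854  0.265 -0.447] rms 0.0005 long [-0.293 -0.956 -0.006] 0.099 [[0.44, -0.038, 0.034], [0.493, 0.054, 0.108]]
strip 371 [0.4394 0.0155 0.1105] n [-0.443  0.137  0.886] rms 0.0012 long [-0.301 -0.954 -0.002] 0.101 [[0.424, -0.031, 0.106], [0.456, 0.062, 0.114]]
side [ 0.4577 -0.005   0.0737] [[0.198, -0.633, -0.748], [0.523, 0.714, -0.466], [0.829, -0.299, 0.473]]
[[0.9527, 0.3039, -0.0003], [0.3039, -0.9527, 0.002], [0.0004, -0.002, -1.0]]
```

```bash
python3 -m pendant '[{"jaw":1,"linear":[0,0,0],"twist":7},{"jaw":1,"linear":[0,0,0],"twist":7},{"jaw":1,"linear":[0,0,0],"twist":7},{"jaw":1,"linear":[0,0,0],"twist":7},{"jaw":1,"linear":[0,0,0],"twist":7}]' && python3 -m pendant '[{"jaw":1,"linear":[1,-3.3,0],"twist":0},{"jaw":1,"linear":[1,-3.3,0],"twist":0},{"jaw":1,"linear":[1,-3.3,0],"twist":0},{"jaw":1,"linear":[1,-3.3,0],"twist":0},{"jaw":1,"linear":[1,-3.3,0],"twist":0},{"jaw":1,"linear":[1,-3.3,0],"twist":0},{"jaw":1,"linear":[1,-3.3,0],"twist":0},{"jaw":1,"linear":[1,-3.3,0],"twist":0},{"jaw":1,"linear":[1,-3.3,0],"twist":0},{"jaw":1,"linear":[1,-3.3,0],"twist":0},{"jaw":1,"linear":[1,-3.3,0],"twist":0},{"jaw":1,"linear":[1,-3.3,0],"twist":0}]'
```

```text
time: 0.52
position: [0.1899, -0.595, 0.239]
tool_rot: [0.988, -0.153, -0.0, -0.001]
ft_force: [0.1, 0.2, -0.0]
grip_width: 0.087
grip_force: 0.0
time: 1.52
position: [0.4228, -0.2513, 0.2393]
tool_rot: [0.989, -0.151, -0.0, -0.0]
ft_force: [0.5, -1.1, 0.4]
grip_width: 0.0872
grip_force: 0.0
```

```bash
python3 -m pendant '[{"jaw":1,"linear":[-1.26,-3.25,0],"twist":0},{"jaw":1,"linear":[-1.26,-3.25,0],"twist":0},{"jaw":1,"linear":[-1.26,-3.25,0],"twist":0},{"jaw":1,"linear":[-1.26,-3.25,0],"twist":0},{"jaw":1,"linear":[-1.26,-3.25,0],"twist":0},{"jaw":1,"linear":[-1.26,-3.25,0],"twist":0},{"jaw":1,"linear":[-1.26,-3.25,0],"twist":0},{"jaw":1,"linear":[-1.26,-3.25,0],"twist":0},{"jaw":1,"linear":[0,0,2],"twist":0},{"jaw":1,"linear":[0,0,2],"twist":0},{"jaw":1,"linear":[0,0,2],"twist":0},{"jaw":1,"linear":[0,0,0],"twist":0}]'
python3 - <<'E'
from h import *
from rig import cams
c=cams.camera("side"); cv2.imwrite("pics/side1.png",c["color"])
E
```

```text
time: 2.52
position: [0.401, 0.0261, 0.1771]
tool_rot: [0.989, -0.15, -0.004, -0.0]
ft_force: [-0.6, -0.4, -0.6]
grip_width: 0.0871
grip_force: 0.0
```

View pics/side1.png

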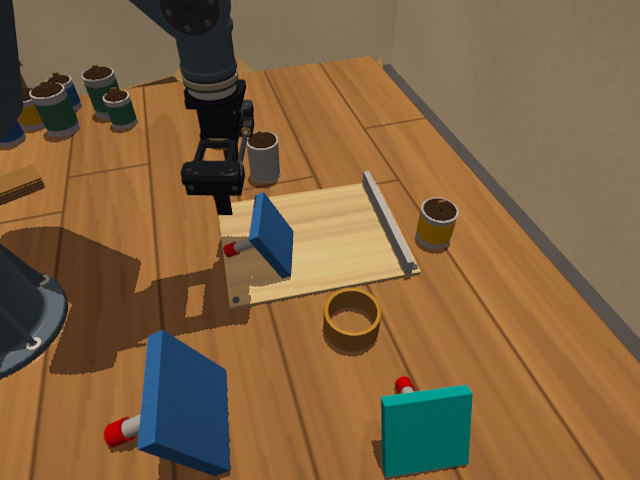

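The arm hangs behind the foot with the near finger at (224,205), clear of the foot's upper edge at (262,195). I'll lower it and narrow the fingers slightly.

```bash
python3 -m pendant '[{"jaw":0.8,"linear":[0,0,2],"twist":0},{"jaw":0.8,"linear":[0,0,2],"twist":0},{"jaw":0.8,"linear":[0,0,2],"twist":0},{"jaw":0.8,"linear":[0,0,1],"twist":0},{"jaw":0.8,"linear":[0,0,0],"twist":0},{"jaw":0.8,"linear":[0.5,0,0],"twist":0},{"jaw":0.8,"linear":[0.5,0,0],"twist":0},{"jaw":0.8,"linear":[0.5,0,0],"twist":0},{"jaw":0.8,"linear":[0.5,0,0],"twist":0},{"jaw":0.8,"linear":[0,0,0],"twist":0}]'
```

```text
time: 3.4
position: [0.4246, 0.0186, 0.1104]
tool_rot: [0.989, -0.151, 0.002, 0.0]
ft_force: [-0.9, 0.8, -0.7]
grip_width: 0.0696
grip_force: 0.4
```

```bash
python3 -m pendant '[{"jaw":0.8,"linear":[0.4,0,0],"twist":0},{"jaw":0.8,"linear":[0.4,0,0],"twist":0},{"jaw":0.8,"linear":[0.4,0,0],"twist":0},{"jaw":0.8,"linear":[0.4,0,0],"twist":0},{"jaw":0.8,"linear":[0.4,0,0],"twist":0},{"jaw":0.8,"linear":[0.4,0,0],"twist":0},{"jaw":0.8,"linear":[0.4,0,0],"twist":0},{"jaw":0.8,"linear":[0.4,0,0],"twist":0},{"jaw":0.8,"linear":[0.4,0,0],"twist":0},{"jaw":0.8,"linear":[0.4,0,0],"twist":0},{"jaw":0.8,"linear":[0.3,0,0],"twist":0}]'
python3 - <<'E'
from h import *
from rig import cams
c=cams.camera("side"); cv2.imwrite("pics/side2.png",c["color"][120:320,150:450])
E
```

```text
time: 4.32
position: [0.4644, 0.0062, 0.1096]
tool_rot: [0.989, -0.15, 0.0, 0.0]
ft_force: [0.2, -0.0, -0.1]
grip_width: 0.0697
grip_force: 0.0
```

View pics/side2.png

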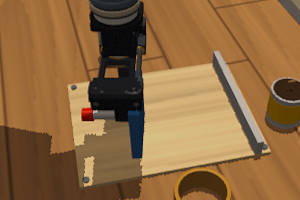

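The foot is now about vertical (crop (137,133)) with the post horizontal. I'll keep pushing.

```bash
python3 -m pendant '[{"jaw":0.8,"linear":[0.3,0,0],"twist":0},{"jaw":0.8,"linear":[0.3,0,0],"twist":0},{"jaw":0.8,"linear":[0.3,0,0],"twist":0},{"jaw":0.8,"linear":[0.3,0,0],"twist":0},{"jaw":0.8,"linear":[0.3,0,0],"twist":0},{"jaw":0.8,"linear":[0.3,0,0],"twist":0},{"jaw":0.8,"linear":[0.2,0,0],"twist":0},{"jaw":0.8,"linear":[0.1,0,0],"twist":0},{"jaw":0.8,"linear":[0,0,0],"twist":0}]'
python3 - <<'E'
from h import *
from rig import cams
c=cams.camera("side"); cv2.imwrite("pics/side3.png",c["color"][120:320,150:450])
W=np.zeros((480,640),bool); W[120:320,200:400]=1
for n,m in (("red",red(c)&W),("blue",blue(c)&W)):
    P=cloud(c,m)
    if len(P): print(n,len(P),np.percentile(P,[2,50,98],axis=0).round(3).tolist())
E
```

```text
time: 5.12
position: [0.4841, 0.0, 0.1096]
tool_rot: [0.989, -0.151, 0.0, 0.0]
ft_force: [-0.6, 0.2, -0.4]
grip_width: 0.0699
grip_force: 0.1
red 134 [[0.407, 0.009, 0.078], [0.417, 0.014, 0.091], [0.427, 0.025, 0.096]]
blue 669 [[0.466, -0.06, 0.014], [0.482, -0.053, 0.072], [0.505, 0.017, 0.162]]
```

```bash
python3 -m pendant '[{"jaw":0.8,"linear":[0.3,0,0],"twist":0},{"jaw":0.8,"linear":[0.3,0,0],"twist":0},{"jaw":0.8,"linear":[0.3,0,0],"twist":0},{"jaw":0.8,"linear":[0.2,0,0],"twist":0},{"jaw":0.8,"linear":[0.1,0,0],"twist":0},{"jaw":0.8,"linear":[0,0,0],"twist":0},{"jaw":0.8,"linear":[0,0,0],"twist":0},{"jaw":0.8,"linear":[0,0,0],"twist":0}]'
python3 - <<'E'
from h import *
from rig import cams
c=cams.camera("side"); cv2.imwrite("pics/side4.png",c["color"][120:320,150:450])
W=np.zeros((480,640),bool); W[120:320,200:400]=1
for n,m in (("red",red(c)&W),("blue",blue(c)&W)):
    P=cloud(c,m)
    if len(P): print(n,len(P),np.percentile(P,[2,50,98],axis=0).round(3).tolist())
E
```

```text
time: 5.83
position: [0.495, -0.0033, 0.1095]
tool_rot: [0.989, -0.15, -0.0, -0.0]
ft_force: [0.1, 0.7, -0.7]
grip_width: 0.0698
grip_force: 0.0
red 194 [[0.537, -0.03, 0.093], [0.547, -0.026, 0.111], [0.557, -0.011, 0.114]]
blue 2682 [[0.488, -0.083, 0.011], [0.543, -0.036, 0.025], [0.604, 0.029, 0.028]]
```

View pics/side4.png

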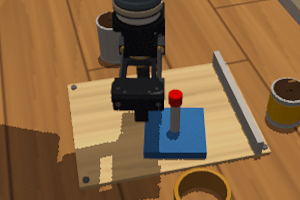

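The spindle stands upright, with the knob at crop (176,97) and the foot flat (top at z 0.025). I'll retreat, turn square to the stop, and measure.

```bash
python3 -m pendant '[{"jaw":0.8,"linear":[-2,0,0],"twist":0},{"jaw":0.8,"linear":[-3,0,0],"twist":0},{"jaw":0.8,"linear":[-3,0,0],"twist":0},{"jaw":0.8,"linear":[0,0,0],"twist":-6.1},{"jaw":0.8,"linear":[0,0,0],"twist":-6.1},{"jaw":0.8,"linear":[0,0,0],"twist":0}]'
cat > m.py <<'E'
from h import *
from rig import cams,robot
from scipy.spatial.transform import Rotation as R
def big(m): 
    return max(cv2.findContours(m.astype(np.uint8)*255,0,cv2.CHAIN_APPROX_NONE)[0],key=cv2.contourArea)[:,0]
for n in ("side","top"):
    c=cams.camera(n); np.savez(n+"m.npz",**c)
    P=cloud(c,blue(c)); m=np.zeros((480,640),bool); v,u=np.nonzero(blue(c)&(c["depth"]>0))
    k=(np.abs(P[:,2]-.026)<.004)&(P[:,0]>.45)&(P[:,0]<.72)&(np.abs(P[:,1])<.12); m[v[k],u[k]]=1
    if k.sum()<300: print(n,"hidden"); continue
    q=plane(c,big(m),.026)[:,:2]; r=cv2.minAreaRect((q*1000).astype(np.float32)); print(n,"foot",np.round(r,1) if 0 else r)
    w=(np.abs(P[:,2]-.026)<.004)
o=robot.get_obs(); print(o["position"].round(4),"yaw deg",np.degrees(np.arctan2(*R.from_quat(o["tool_rot"]).as_matrix()[[1,0],0])).round(2),o["time"])
E
python3 m.py; python3 - <<'E'
from h import *
# stop front face: bar points (grey, z 0.02..0.045) in both views
for n in ("side","top"):
    c=dict(np.load(n+"m.npz")); P=cloud(c,np.ones((480,640),bool))
    k=(P[:,0]>.6)&(P[:,0]<.75)&(P[:,1]>-.13)&(P[:,1]<.17)
    T=P[k&(np.abs(P[:,2]-.040)<.003)&(P[:,0]<.72)]; print(n,"bartop",len(T),[ (np.round(a,1) if np.ndim(a) else round(a,2)) for a in cv2.minAreaRect((T[:,:2]*1000).astype(np.float32))],np.median(T[:,2]))
E
```

```text
time: 6.38
position: [0.4182, 0.0206, 0.1097]
tool_rot: [0.999, -0.044, -0.0, -0.0]
ft_force: [-0.1, -0.5, -0.1]
grip_width: 0.0698
grip_force: 0.0
side foot ((547.6563720703125, -21.87835693359375), (109.3067855834961, 107.7920150756836), 72.99173736572266)
top foot ((548.47412109375, -17.592491149902344), (105.57965087890625, 105.78179931640625), 72.6901626586914)
[0.4191 0.0203 0.1097] yaw deg -5.27 6.4833
side bartop 642 [array([686.1,  26. ]), array([261.2,  14. ]), 85.94] 0.03953258445827079
top bartop 827 [array([687.8,  27.3]), array([259.6,  13.6]), 86.13] 0.040051458830975606
```

```bash
python3 - <<'E'
from h import *
# bar direction: line fits to bar-top points, and front edge per 10 mm slice along y
for n in ("side","top"):
    c=dict(np.load(n+"m.npz")); P=cloud(c,np.ones((480,640),bool))
    T=P[(P[:,0]>.6)&(P[:,0]<.72)&(P[:,1]>-.1)&(P[:,1]<.15)&(np.abs(P[:,2]-.040)<.004)]
    vx,vy,x0,y0=cv2.fitLine(T[:,:2].astype(np.float32),cv2.DIST_HUBER,0,.001,.001).ravel()
    print(n,"bar yaw",np.degrees(np.arctan2(-vx*np.sign(vy),abs(vy))).round(2),x0,y0)
    F=P[(P[:,0]>.6)&(P[:,0]<.72)&(P[:,1]>-.09)&(P[:,1]<.14)&(P[:,2]>.014)&(P[:,2]<.034)]
    vx,vy,x0,y0=cv2.fitLine(F[:,:2].astype(np.float32),cv2.DIST_HUBER,0,.001,.001).ravel()
    print(n,"front",len(F),np.degrees(np.arctan2(-vx*np.sign(vy),abs(vy))).round(2),x0,y0)
    W=P[(np.abs(P[:,2]-.008)<.002)&(P[:,0]>.3)&(P[:,0]<.68)&(P[:,1]>-.2)&(P[:,1]<.25)]
E
```

```text
side bar yaw -3.99 0.6847695 0.012997607
side front 479 -7.71 0.67269677 0.023171348
top bar yaw -3.86 0.6874235 0.026092304
top front 531 -3.93 0.6830379 0.040397134
```

```bash
python3 -m pendant '[{"jaw":0.6,"linear":[0,1.5,0],"twist":0},{"jaw":0.6,"linear":[0,1.5,0],"twist":0},{"jaw":0.6,"linear":[0,0,2.5],"twist":0},{"jaw":0.6,"linear":[0,0,2.5],"twist":0},{"jaw":0.6,"linear":[0,0,2],"twist":0},{"jaw":0.6,"linear":[0,0,1],"twist":0},{"jaw":0.6,"linear":[0,0,0],"twist":0}]'
```

```text
time: 7.07
position: [0.4155, -0.0095, 0.0277]
tool_rot: [0.999, -0.046, -0.002, -0.0]
ft_force: [-0.6, -0.1, 0.9]
grip_width: 0.0521
grip_force: 0.0
```

```bash
python3 -m pendant '[{"jaw":0.6,"linear":[0,0,-0.2],"twist":-1.3},{"jaw":0.6,"linear":[2.5,0,0],"twist":0},{"jaw":0.6,"linear":[2,0,0],"twist":0},{"jaw":0.6,"linear":[0.5,0,0],"twist":0},{"jaw":0.6,"linear":[0.4,0,0],"twist":0},{"jaw":0.6,"linear":[0.4,0,0],"twist":0},{"jaw":0.6,"linear":[0.4,0,0],"twist":0},{"jaw":0.6,"linear":[0.4,0,0],"twist":0},{"jaw":0.6,"linear":[0.4,0,0],"twist":0},{"jaw":0.6,"linear":[0.4,0,0],"twist":0},{"jaw":0.6,"linear":[0.4,0,0],"twist":0},{"jaw":0.6,"linear":[0.4,0,0],"twist":0}]'; python3 -m pendant '[{"jaw":0.6,"linear":[0.4,0,0],"twist":0},{"jaw":0.6,"linear":[0.4,0,0],"twist":0},{"jaw":0.6,"linear":[0.4,0,0],"twist":0},{"jaw":0.6,"linear":[0.4,0,0],"twist":0},{"jaw":0.6,"linear":[0,0,0],"twist":0}]'; python3 m.py
python3 -c "
from h import *
c=np.load('sidem.npz'); cv2.imwrite('pics/side5.png',c['color'][120:320,150:450])"
```

```text
time: 8.07
position: [0.4981, -0.015, 0.0314]
tool_rot: [0.999, -0.033, -0.0, -0.0]
ft_force: [-2.3, -1.5, -0.1]
grip_width: 0.0522
grip_force: 1.1
time: 8.48
position: [0.5155, -0.0161, 0.0316]
tool_rot: [0.999, -0.033, 0.001, 0.0]
ft_force: [0.8, 0.3, -0.6]
grip_width: 0.0522
grip_force: 0.0
side foot ((580.993896484375, -11.627052307128906), (111.12268829345703, 108.72425842285156), 85.99566650390625)
top hidden
[ 0.5152 -0.0161  0.0316] yaw deg -3.8 8.5833
```

View pics/side5.png

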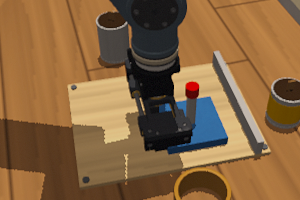

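The foot is now square to the stop (yaw −4° against the bar's −3.95°), with about 42 mm to go. I'll push on.

```bash
python3 -m pendant '[{"jaw":0.6,"linear":[0.4,0,0],"twist":0},{"jaw":0.6,"linear":[0.4,0,0],"twist":0},{"jaw":0.6,"linear":[0.4,0,0],"twist":0},{"jaw":0.6,"linear":[0.4,0,0],"twist":0},{"jaw":0.6,"linear":[0.4,0,0],"twist":0},{"jaw":0.6,"linear":[0.4,0,0],"twist":0},{"jaw":0.6,"linear":[0.4,0,0],"twist":0},{"jaw":0.6,"linear":[0.4,0,0],"twist":0},{"jaw":0.6,"linear":[0.3,0,0],"twist":0},{"jaw":0.6,"linear":[0.2,0,0],"twist":0},{"jaw":0.6,"linear":[0.1,0,0],"twist":0}]'; python3 -m pendant '[{"jaw":0.6,"linear":[0.1,0,0],"twist":0},{"jaw":0.6,"linear":[0.1,0,0],"twist":0},{"jaw":0.6,"linear":[0.1,0,0],"twist":0},{"jaw":0.6,"linear":[0,0,0],"twist":0}]'; python3 m.py
```

```text
time: 9.5
position: [0.5517, -0.0183, 0.0315]
tool_rot: [0.999, -0.033, -0.0, -0.0]
ft_force: [-2.6, 0.1, 2.0]
grip_width: 0.0523
grip_force: 1.5
time: 9.83
position: [0.5546, -0.0186, 0.0315]
tool_rot: [0.999, -0.033, -0.0, -0.0]
ft_force: [-3.3, 0.8, 1.4]
grip_width: 0.052
grip_force: 1.5
side foot ((619.6925048828125, -13.243698120117188), (111.3670425415039, 110.94085693359375), 86.96961212158203)
top hidden
[ 0.555  -0.0187  0.0315] yaw deg -3.81 9.9333
```

```bash
for i in 1 2; do python3 -m pendant '[{"jaw":0.6,"linear":[0.1,0,0],"twist":0},{"jaw":0.6,"linear":[0.1,0,0],"twist":0},{"jaw":0.6,"linear":[0,0,0],"twist":0}]' | egrep 'pos|ft'; done
```

```text
position: [0.5563, -0.0188, 0.0315]
ft_force: [-5.0, 0.4, 3.7]
position: [0.5564, -0.0187, 0.0315]
ft_force: [-8.7, -1.2, 6.3]
```

```bash
python3 -m pendant '[{"jaw":0.6,"linear":[0.1,0,0],"twist":0},{"jaw":0.6,"linear":[0.1,0,0],"twist":0},{"jaw":0.6,"linear":[0,0,0],"twist":0},{"jaw":0.6,"linear":[0,0,0],"twist":0}]' | egrep 'pos|ft';  python3 -m pendant '[{"jaw":0.6,"linear":[-0.5,0,0],"twist":0},{"jaw":0.6,"linear":[-2,0,0],"twist":0},{"jaw":0.6,"linear":[-3,0,0],"twist":0},{"jaw":0.6,"linear":[-3,0,-1],"twist":0},{"jaw":0.6,"linear":[-2,0,-3],"twist":0},{"jaw":0.6,"linear":[0,0,-4],"twist":0},{"jaw":0.6,"linear":[0,0,-4],"twist":0},{"jaw":0.6,"linear":[0,0,-4],"twist":0},{"jaw":0.6,"linear":[0,0,0],"twist":0}]'; python3 m.py
python3 - <<'E'
from h import *
c=dict(np.load('sidem.npz')); cv2.imwrite('pics/s6.png',cv2.resize(c['color'][150:320,210:460],None,fx=3,fy=3))
for n in ("side","top"):
    c=dict(np.load(n+"m.npz")); P=cloud(c,blue(c)); P=P[(P[:,0]>.5)&(P[:,0]<.72)&(abs(P[:,1])<.12)]
    T=P[abs(P[:,2]-.026)<.004]; A=np.c_[T[:,:2],np.ones(len(T))]; print(n,"foot top tilt",np.linalg.lstsq(A,T[:,2],rcond=None)[0].round(4))
    xb=P[:,:2]@[.9976,-.069]; print("foot x_b max",np.percentile(xb,[1,99]).round(4))
E
```

```text
position: [0.5565, -0.0187, 0.0315]
ft_force: [-11.6, -1.9, 8.5]
time: 11.52
position: [0.4633, -0.0139, 0.199]
tool_rot: [0.999, -0.033, 0.011, 0.002]
ft_force: [1.7, -1.0, -0.9]
grip_width: 0.0522
grip_force: 0.0
side foot ((621.58447265625, -13.150222778320312), (112.5129165649414, 110.65950012207031), 86.62052154541016)
top foot ((637.009033203125, -10.13991928100586), (106.86964416503906, 83.11540985107422), 86.14519500732422)
[ 0.4595 -0.013   0.194 ] yaw deg -3.83 11.6167
side foot top tilt [-0.0001  0.0009  0.0256]
foot x_b max [0.5668 0.6756]
top foot top tilt [-0.0016 -0.0014  0.027 ]
foot x_b max [0.598 0.677]
```

View pics/s6.png

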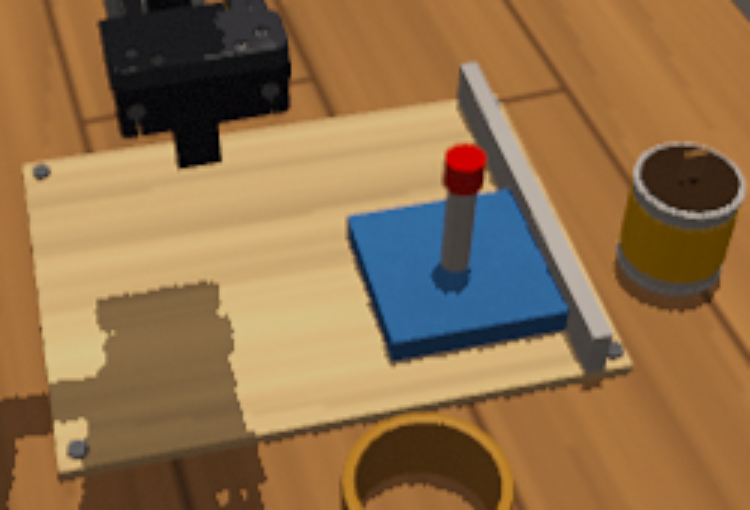

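The foot lies flat and flush along the bar, from (512,190) to (567,320). The gripper at (195,80) is well clear, and the can and the roll seen here stand where they were.

```bash
python3 -m pendant '[{"jaw":0.6,"linear":[0,0,0],"twist":0},{"jaw":0.6,"linear":[0,0,0],"twist":0},{"jaw":0.6,"linear":[0,0,0],"twist":0}]' | egrep 'time|ft'; python3 -c "
from rig import robot; print(robot.hand_in())"
```

```text
time: 11.87
ft_force: [-0.9, -0.8, 0.0]
the job is handed in; nothing more can be done
None
```

The spindle stands upright with its foot flush and square against the stop, nothing else was touched, the arm is clear, and the job was handed in at about 12 s.

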